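Hang the lift-off guard door on a bonding station and shut it

TASK

Take the smoked guard door out of its parking stand, hang it well open (roughly square to the station's front) on the station's two upright hinge pins so that both sockets sit fully home, then swing it shut against the jamb and let go. Feel for the pins gently, never forcing, dropping or slamming the door, and leave the flask, chip tray and dish where they are.

Things in the scene. Friction and masses are not known exactly. Their poses are not given: they have to be found in the camera images.
- leaf: Loose guard door, 0.2-0.35 kg: smoked panel in an aluminium frame, 150 wide x 140 high x 10 mm thick, upright (z up). Origin on its hinge (socket) axis, level with the panel's lower edge. The panel runs from 16 to 166 mm along the door's -y; x is its thickness. Shut, its axes are parallel to the station's; opening by an angle turns it clockwise from above (door yaw = station yaw - angle).
- leaf_grip (a point): Centre of the door's black grip tab, 86 mm along the door's -y from the hinge axis, 163 mm above its origin, nearly over its centre of mass. Tab: 12 mm thick (x), 44 mm long (y), 42 mm high, from the panel's top edge (140 mm) to 182 mm. Axes as the door's.
- socket_low (a point): Mouth of the lower hinge socket, at its underside on the hinge axis, 20 mm above the door's origin. Socket: steel block 30 (x) x 22 (y) x 16 mm high with a vertical through hole 10 mm across, 1 mm chamfer at the mouth. Axes as the door's.
- socket_high (a point): Mouth of the upper hinge socket, an equal block on the same axis, its underside 110 mm above the door's origin.
- station: Fixed white bonding station, open above and in front; base 220 (x) x 260 (y) x 30 mm, origin at the centre of its underside on the table; front looks to its -x. At the front's +y side a hinge post (26 mm square column to 157 mm high, face 33 mm to +y of the pins) carries two upright pins on one vertical axis. The post is clamped on a slide along y (over 60 N to shift it).
- hinge_nominal (a point): Nominal pin axis at the foot of the lower pin, 50 mm above the table; axes as the station's. The REAL axis is up to 8 mm from it along the station's y (either way, not measured; both pins alike). Pin: steel, 8 mm diameter, 14 mm high, 1.5 mm chamfer, on a bracket 22 mm wide (x), 8 mm thick. Door home: its origin is 30 mm above the table; resting on the pin tips: 44 mm.
- upper_nominal (a point): Nominal foot of the upper pin, an equal pin and bracket 90 mm above the lower (140 mm above the table), off along the station's y by the same unmeasured amount.
- jamb: Fixed door jamb at the station's front, -y side (aluminium post 36 x 34 mm, 180 mm high); origin at the table, middle of its front face, axes as the station's. The back of the shut door rests on that face, 5 mm behind the hinge axis. The hung door swings freely with slight friction, stays where it is left, and its free edge sags up to 4 mm with the play in the sockets.
- keeper (a point): Underside of the keeper lip on top of the jamb, 180 mm above the table, 24 mm wide (y), reaching 23 mm out (to -x) past the hinge axis's plane and over the top edge of the shut door (170 mm): the door cannot be lowered on or lifted off when nearly shut.
- stand: Fixed grey parking stand, 70 (x) x 100 (y) x 38 mm high, origin at the centre of its underside. A groove 13 mm wide along its y, floor 12 mm above the table, holds the door's lower edge upright at the start (axes parallel to the door's; the sockets lie beyond its +y end).
- flask: Loose white bottle, 52 mm in diameter, 120 mm high, origin at the centre of its underside. Bystander.
- chip_tray: Loose black divided tray 60 x 60 x 14 mm, origin at the centre of its underside. Bystander.
- dish: Loose steel dish, 70 mm across, 30 mm high, origin at the centre of its underside. Bystander.

How it is judged:
By the outcome, as a careful person would: the job done as asked, in the order asked, and still so for the second after the job is handed in, with the robot touching nothing.
It also fails if it takes over 72 s, if anything falls off the work surface, if the arm or the gripper's body presses on something with over 40 N, if the wrist force passes 120 N, or if a joint passes its speed limit or range.

ROBOT

A 7-joint arm with a two-finger parallel gripper is mounted at the origin on the work surface. World frame = base frame: x ahead of the robot, y to its left, z up, the work surface at z = 0. Lengths are in m, angles in rad, forces in N, time in s.
With the tool pointing down it reaches from about 0.425 to 0.925 m from the base axis. Payload 6.8 kg.
Tool frame: the origin (TCP) lies at the very end of the fingers, on their centre line; the grasp point (between the pads) lies 19 mm behind it; z points along the fingers, y is the line along which they close (so a half turn about z gives the same grasp; the last joint's range is limited). The gripper opens to 85 mm and grips with 20 to 120 N. Pads are 22 mm wide; open, the fingers measure 114 mm over their backs; the gripper's body (76 mm by 85 mm) begins 54 mm behind the grasp point. The pads swing forward as they close: fully open they stand 13 mm farther back than shut.
Start: joints at [-1.263, 0.477, 0.022, 1.555, -0.011, 1.109, -0.083], TCP at [0.273, 0.618, 0.231] pointing down, gripper open.
Joint ranges: [-2.96, 2.96], [-0.34, 2.1], [-1.41, 1.46], [0.24, 2.44], [-1.37, 4.51], [0.17, 1.92], [-2.96, 2.96]. Speed limits (rad/s): [2.39, 2.39, 3.14, 3.14, 3.14, 3.14, 3.14].

INTERFACE

Orientations are given as a unit quaternion [w, x, y, z].
In Python, from station import bot gives the robot as it stands. The module is installed in compiled form; this text tells all that it offers.
- The arm moves only by the shell command python3 -m jog 'ROWS' [OPENING] [FORCE]. ROWS is JSON, a list of rows, each a list of 4 numbers: the shift along the tool's x, y, z in cm, then the turn about the tool's z in rad. In form: [[x, y, z, spin], ...]. A call has 1 to 20 rows; each row is the pose to reach, as a shift and turn from the pose commanded when the call began, along the tool's axes at that moment; what a row does not reach only later rows make up. A row lasts 1/12 s, in which the tool goes at most 41.7 mm and 7.16 degrees, less where a joint would pass 70% of its speed; a pose out of reach is approached as far as the arm can. A call with a gripper value outside its range is refused whole. OPENING is the closure, from -1 (fully open) to 1 (shut), set as the call begins (- or left out, the last holds). The fingers move at their own pace and stop on an object; FORCE is the grip in N (left out, the last holds). Time passes only in rows, so rows that repeat a pose let the fingers close. It gives the time, the measured TCP pose, the force, the opening and the grip force at its end, in the units of the state.
- bot.get_obs(): the state, without advancing time (a new reading comes with each control period).
- bot.read_camera(name): name is "scene" or "top" or "wrist"; returns a dict with "pixels" (400x640x3 uint8, red, green, blue), "depth" (400x640 float32, m along the optical axis (not along the pixel's ray), 0 where there is no reading), "fovy" (degrees; the focal length in pixels is half the picture's height over the tangent of half this angle, whatever the lens; pixels are square), "cx", "cy" (the principal point, pixels), "pose" (4x4, takes a point from camera to world coordinates). Camera axes: x right, y down, z forward; pixel columns grow to the right and rows downward; lengths in m; the calibration is good to about 2 mm. The wrist camera is an equidistant fisheye: a pixel r from the principal point sees the ray r / f radians off the axis. A picture is of the moment at which its call begins.
- bot.hand_in(): hands the job in; it is judged then, once.
The state is a dict: "t": time; "q": joint angles; "joint_vel": joint speeds; "joint_torque": joint torques, N m; "eef_pos": TCP position; "tool_rot": TCP orientation; "contact_force": force on the tool from outside, world axes, zero at the start; "torque": the same for the moment, N m; "gripper_width": opening from 0.0 (shut) to 1.0 (fully open); "grasp_force": force on a finger pad.
Only numpy, scipy, OpenCV 4.12 (cv2) and the standard library are available. Lean on these libraries where they do the work, as an engineer would, in place of code of your own. Each camera call takes 0.05 s, during which the arm holds its last target. There are 200 camera calls.

## Working session

There is one attempt and no reset: what is moved stays moved. The work goes in short steps, Python scripts to look and compute and a shell command to move; the robot and the scene stay as the last step left them, time stands still between calls to the robot, and variables do not carry over. Pictures are saved under pics/ and viewed, at most 13 in all, crops included, and the job is handed in when it is done.

```bash
mkdir -p pics; cat > h.py <<'E'
import numpy as np,cv2
from station import bot
def cam(n):
    c=bot.read_camera(n); c['f']=200/np.tan(np.radians(c['fovy'])/2); return c
def save(c,fn,crop=None,s=1):
    p=c['pixels'][:,:,::-1]
    if crop: p=p[crop[1]:crop[3],crop[0]:crop[2]]
    cv2.imwrite('pics/'+fn,cv2.resize(p,None,fx=s,fy=s))
def world(c):
    v,u=np.mgrid[:400,:640]; d=c['depth']
    P=np.stack([(u-c['cx'])/c['f']*d,(v-c['cy'])/c['f']*d,d],-1)
    return P@c['pose'][:3,:3].T+c['pose'][:3,3]
def plane(c,u,v,z):
    r=c['pose'][:3,:3]@np.array([(u-c['cx'])/c['f'],(v-c['cy'])/c['f'],1]); o=c['pose'][:3,3]
    return o+r*(z-o[2])/r[2]
E
python3 - <<'E'
from h import *
a=cam('scene');b=cam('top')
np.savez('first.npz',s=world(a),t=world(b),sp=a['pixels'],tp=b['pixels'])
save(a,'s1.png');save(b,'t1.png')
for c in(a,b):print(c['fovy'],c['cx'],c['cy'],c['pose'].round(3).tolist())
o=bot.get_obs();print({k:np.round(v,4).tolist() for k,v in o.items()})
E
```

```text
43.77677229959112 330.72046460953396 196.12590578430107 [[0.3, 0.78, -0.549, 1.324], [0.954, -0.242, 0.177, -0.245], [0.005, -0.576, -0.817, 1.285], [0.0, 0.0, 0.0, 1.0]]
52.78608762704928 319.0833286866219 200.04470377745295 [[-0.001, -0.996, 0.088, 0.47], [-1.0, 0.002, 0.011, -0.008], [-0.011, -0.088, -0.996, 1.109], [0.0, 0.0, 0.0, 1.0]]
{'t': 0.1, 'q': [-1.2631, 0.4777, 0.0224, 1.5564, -0.0115, 1.1093, -0.0831], 'joint_vel': [-0.0004, -0.0008, -0.0005, -0.005, -0.0003, -0.0019, -0.0006], 'joint_torque': [0.0041, -59.7762, 1.6138, -28.1955, 0.0128, 0.005, -0.0], 'eef_pos': [0.2724, 0.617, 0.2304], 'tool_rot': [-0.0001, 0.2064, 0.9785, -0.0008], 'contact_force': [-0.6745, 0.8024, 0.0716], 'torque': [-0.0246, -0.0025, 0.0138], 'grasp_force': 0.0, 'gripper_width': 0.9981}
```

View pics/s1.png

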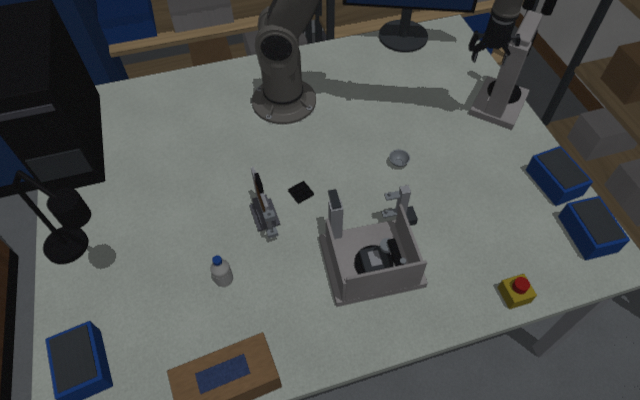

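View pics/t1.png

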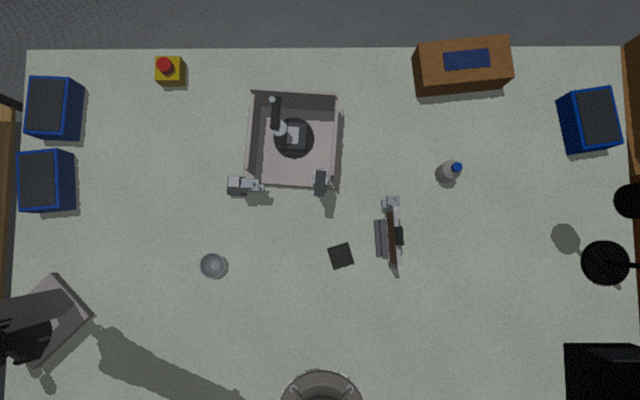

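The scene view shows the door in its stand at (262,205), the station with jamb (335,212) and hinge post (405,205). In the top view, the door runs from its socket at (393,202) to (393,265), the post is at (240,185), the jamb at (321,182), the tray at (341,255), the flask at (452,170) and the dish at (212,265).

```bash
python3 - <<'E'
from h import *
d=np.load('first.npz');T=d['t'];S=d['s']
def rect(P,m,name,box):
    m=m&(P[...,0]>box[0])&(P[...,0]<box[1])&(P[...,1]>box[2])&(P[...,1]<box[3])
    q=P[m]
    if len(q)<8: print(name,len(q));return
    r=cv2.minAreaRect((q[:,:2]*1000).astype(np.float32)); print(name,len(q),np.round(r[0],1),np.round(r[1],1),round(r[2],1),'z',np.percentile(q[:,2],[5,50,95]).round(4))
for n,P in(('top',T),('scn',S)):
    z=P[...,2]; R=lambda a,b:(z>a)&(z<b)
    print(n)
    rect(P,R(.17,.21),'tab/jamb',(.3,.6,-.3,-.1))
    rect(P,R(.18,.21),'tab',(.25,.5,-.3,-.15))
    rect(P,R(.145,.16),'leaftop',(.25,.55,-.3,-.12))
    rect(P,R(.02,.045),'stand',(.25,.55,-.3,-.1))
    rect(P,R(.19,.22),'jamb',(.48,.6,-.1,.1))
    rect(P,R(.15,.165),'post+upper',(.48,.6,.1,.3))
    rect(P,R(.132,.146),'upbr',(.45,.6,.1,.3))
    rect(P,R(.022,.036),'base',(.45,.85,-.1,.3))
    rect(P,R(.008,.02),'tray',(.3,.45,-.1,.0))
# height map print of hinge post zone
z=T[...,2]
print((z[172:202:2,222:272:2]*1000).round().astype(int))
for (u,v) in((250,92),(338,95),(336,186)):print(u,v,T[v,u].round(4))
b={'tp':d['tp']}
cv2.imwrite('pics/t2.png',np.hstack([cv2.resize(d['tp'][165:215,215:275,::-1],None,fx=6,fy=6,interpolation=2),cv2.resize(d['tp'][190:240,365:425,::-1],None,fx=6,fy=6,interpolation=2)]))
E
```

```text
top
tab/jamb 135 [ 469.4 -181.3] [41.2 12.3] 1.0 z [0.1731 0.1936 0.1966]
tab 117 [ 469.3 -181.7] [41.1 12.1] 2.6 z [0.1845 0.1939 0.1967]
leaftop 223 [ 463.9 -181.7] [148.6  11.7] 3.1 z [0.1476 0.1517 0.1564]
stand 381 [ 468.7 -170.3] [159.   24.8] 1.1 z [0.022  0.037  0.0419]
jamb 12 [584.4  -2.7] [33.2 14.9] 30.6 z [0.19   0.1904 0.1916]
post+upper 79 [592.9 189.3] [14.1 61.8] 0.1 z [0.151  0.1558 0.1589]
upbr 110 [592.6 185.4] [69.4 14.9] 89.5 z [0.1361 0.1396 0.1434]
base 4670 [698.1  95.3] [302.1 252.9] 86.2 z [0.0261 0.0296 0.0331]
tray 233 [415.8 -53.8] [59.7 60. ] 16.9 z [0.009  0.0131 0.0168]
scn
tab/jamb 85 [ 475.3 -183.4] [47.3 12.3] 3.8 z [0.174  0.1903 0.1952]
tab 72 [ 475.3 -183.4] [47.3 12.3] 3.8 z [0.1825 0.1911 0.1953]
leaftop 97 [ 469.6 -183.9] [153.2  11.4] 3.9 z [0.1467 0.1502 0.1546]
stand 250 [ 472.8 -183.7] [156.1  45.2] 3.4 z [0.0228 0.0355 0.0415]
jamb 6
post+upper 22 [595.8 206.1] [ 8.3 26.5] 1.5 z [0.1516 0.1546 0.1581]
upbr 41 [594.6 171.5] [46.  10.9] 88.9 z [0.134  0.1376 0.1441]
base 2473 [703.6  94. ] [300.7 258.9] 85.8 z [0.0236 0.0281 0.0332]
tray 1
[... 1415 characters left out ...]
   46   52   33
     1   43   48   48   48   49   54   -4   -2   -3   -6]
 [  -3   -3    2   30   29   28   31   31   29   29   28   31   14   -1
    -3    1   -1   -1    0    0   -1   -4    3    2    2]
 [  -1   -2   -2    1    1    2    0   -4    2   -1   -1    2   11    5
     0    0    2    0    0    1    1   -4   -4    1   -1]
 [  -1    4    0    1   -4   -1   -1   -2    2   -1    1    0   -1   -4
    -2   -1   -3    0    3    0    0    0   -2    0    2]
 [  -1    0   -3    1    2    3    1    0   -1   -1    3    1    0    0
     2   -3   -2   -3   -2    2 1109   -1   -5    3   -1]]
250 92 [8.757e-01 1.996e-01 3.000e-04]
338 95 [ 0.8664 -0.0496 -0.0013]
336 186 [ 0.6036 -0.0418  0.028 ]
```

View pics/t2.png

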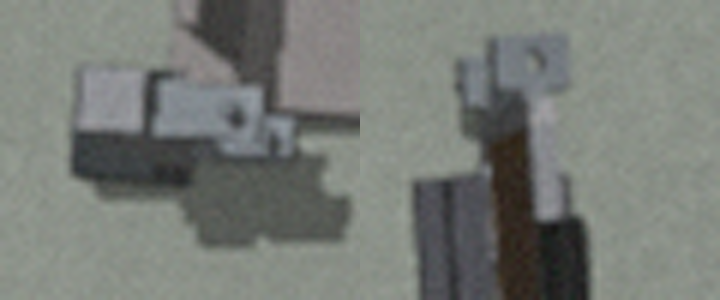

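Door hole is at about px (394,200) and the upper pin at about (254,184). The two views differ by a steady 5 mm or so, so I'll rely on relative positions within one camera. Moving above the door now.

```bash
cat >> h.py <<'E'
from scipy.spatial.transform import Rotation as Ro
def state():
    o=bot.get_obs();q=o['tool_rot'];R=Ro.from_quat([q[1],q[2],q[3],q[0]]).as_matrix()
    return o,np.array(o['eef_pos']),R
def yaw(R): return np.degrees(np.arctan2(R[1,1],R[0,1])) # direction of tool y
def go(p,yw=None):
    "row to reach world point p with tool y at yw deg"
    o,e,R=state(); s=0 if yw is None else -np.radians((yw-yaw(R)+180)%360-180)
    return np.round(np.r_[R.T@(np.array(p)-e)*100,s],3)
E
python3 -m jog '[[-1.5,-1,-0.5,-0.04],[-4,-2.7,-1.5,-0.1],[-7,-4.8,-3,-0.2],[-10.5,-7.2,-5,-0.3],[-14,-9.6,-6,-0.4],[-17.5,-12,-7,-0.476],[-21,-14.4,-7,-0.476],[-24.5,-16.8,-7,-0.476],[-28,-19.2,-7,-0.476],[-31,-21.2,-7,-0.476],[-33.5,-23.3,-7,-0.476],[-35,-26,-7,-0.476],[-36.8,-29,-7,-0.476],[-38.3,-32.3,-7,-0.476],[-39.8,-36,-7,-0.476],[-41.2,-39.5,-7,-0.476],[-42.7,-43.2,-7,-0.476],[-44.2,-47,-7,-0.476],[-45.6,-50.7,-7,-0.476],[-47,-54.2,-7,-0.476]]' -1 && python3 -m jog '[[-0.4,-3.5,0,0],[-0.6,-6.5,0,0],[-0.8,-9,0,0],[-0.9,-10.5,0,0],[-0.9,-11,0,0],[-0.9,-11,0,0]]'
python3 - <<'E'
from h import *
o,e,R=state();print(e,yaw(R),R[:,2].round(4),go((.47,-.18,.3),93.5))
a=cam('wrist');b=cam('top');save(a,'w1.png');print(a['fovy'],a['cx'],a['cy'],a['pose'].round(4).tolist())
np.savez('second.npz',wp=a['pixels'],wd=a['depth'])
E
```

```text
t: 1.77
eef_pos: [0.4827, -0.0704, 0.3012]
tool_rot: [-0.0, -0.03, 1.0, 0.0]
contact_force: [0.4, 0.2, -0.3]
gripper_width: 1.004
grasp_force: 0.0
t: 2.27
eef_pos: [0.4988, -0.1785, 0.301]
tool_rot: [-0.0, -0.029, 1.0, -0.0]
contact_force: [0.6, -0.2, 0.3]
gripper_width: 1.002
grasp_force: 0.0
[ 0.49882607 -0.17851802  0.30095923] 93.30804432364592 [-8.e-04 -3.e-04 -1.e+00] [ 2.886  0.018  0.098 -0.003]
65.70646984690485 319.9539610213178 200.03017956593357 [[-0.0573, 0.9608, 0.2714, 0.4294], [0.9984, 0.0553, 0.0148, -0.1824], [-0.0008, 0.2718, -0.9624, 0.4427], [0.0, 0.0, 0.0, 1.0]]
```

View pics/w1.png

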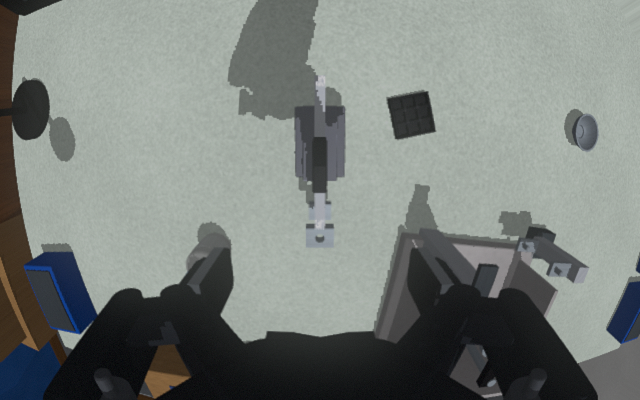

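The wrist view shows the tab at (320,165), the socket hole near (320,238), the tray at (411,114) and the pins near (531,250) and (558,268).

```bash
cat >> h.py <<'E'
def fplane(c,u,v,z,wpose=None):
    x=np.array([u-c['cx'],v-c['cy']]);r=np.hypot(*x);th=r/c['f'];d=np.r_[x/max(r,1e-9)*np.sin(th),np.cos(th)]
    d=c['pose'][:3,:3]@d;o=c['pose'][:3,3];return o+d*(z-o[2])/d[2]
E
python3 - <<'E'
from h import *
c=cam('wrist');g=cv2.cvtColor(c['pixels'],cv2.COLOR_RGB2GRAY)
# tab mask
m=((g<45)).astype(np.uint8);m[:130]=0;m[200:]=0;m[:,:300]=0;m[:,345:]=0
n,l,st,ce=cv2.connectedComponentsWithStats(m)
i=1+st[1:,4].argmax();print(st[i]);x,y,w,h=st[i][:4]
ys,xs=np.nonzero(l==i)
for f in(.1,.3,.5,.7,.9):
    r=int(y+f*h);k=xs[ys==r];print(r,k.min(),k.max(),fplane(c,(k.min()+k.max())/2,r,.194).round(4))
print('tab ends',fplane(c,320,y,.194).round(4),fplane(c,320,y+h,.194).round(4))
s=c['pixels'][215:255,295:345,::-1];p=c['pixels'][235:285,515:595,::-1]
print(fplane(c,320,238,.138).round(4))
cv2.imwrite('pics/w2.png',np.hstack([cv2.resize(s,(400,320),interpolation=2),cv2.resize(p,(400,320),interpolation=2)]))
b=cam('top');print('top hole',plane(b,394,200.3,.138).round(4),'top pin',plane(b,254.3,183.7,.154).round(4))
E
```

```text
Traceback (most recent call last):
ValueError: attempt to get argmax of an empty sequence
```

```bash
python3 - <<'E'
from h import *
c=cam('wrist');g=cv2.cvtColor(c['pixels'],cv2.COLOR_RGB2GRAY)
print(g[145:195:10,308:334])
for r in range(142,195,10):
    k=np.nonzero(g[r,305:337]<(g[r,305:337].min()+18))[0]+305;print(r,k.min(),k.max(),fplane(c,(k.min()+k.max())/2,r,.194).round(4))
s=c['pixels'][215:255,295:345,::-1];p=c['pixels'][235:285,515:595,::-1]
print(fplane(c,320,238,.138).round(4))
cv2.imwrite('pics/w2.png',np.hstack([cv2.resize(s,(400,320),interpolation=2),cv2.resize(p,(400,320),interpolation=2)]))
b=cam('top');print('top hole',plane(b,394,200.3,.138).round(4),'top pin',plane(b,254.3,183.7,.154).round(4))
E
```

```text
[[ 62  57  50  50  49  50  49  51  48  49  50  50  50  48  48  56  95 102
  101 102  99 101 101 102 101 103]
 [ 66  57  50  52  50  52  51  51  52  52  53  50  54  52  52  61  96 102
  101 103 103 104 103 104 103 105]
 [ 66  59  53  54  53  54  57  59  57  58  58  54  53  53  55  63  97 104
  102 104 104 104 103 103 104 103]
 [ 66  61  58  62  61  62  62  62  64  62  60  63  61  62  59  64  97 104
  105 104 106 105 106 105 105 102]
 [ 96  74  60  62  64  64  64  64  63  63  65  63  65  63  63  81 157 172
  170 169 167 166 167 166 168 169]]
142 308 323 [ 0.452  -0.1823  0.194 ]
152 308 323 [ 0.4601 -0.1818  0.194 ]
162 308 323 [ 0.4683 -0.1813  0.194 ]
172 305 323 [ 0.4766 -0.1821  0.194 ]
182 310 322 [ 0.4849 -0.18    0.194 ]
192 305 324 [ 0.4934 -0.1807  0.194 ]
[ 0.5578 -0.1721  0.138 ]
top hole [ 0.5549 -0.1781  0.138 ] top pin [0.594  0.1574 0.154 ]
```

View pics/w2.png

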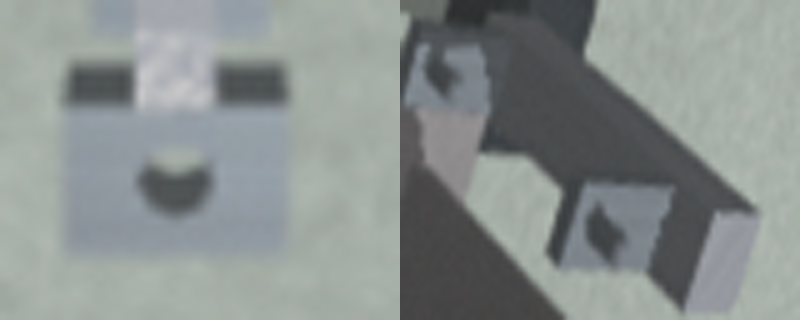

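The wrist crop shows the socket hole at about px (317,238), giving (0.5575,-0.1755), and the upper pin near (540,264). The tab centre is about (0.4715,-0.181), with door line at 3.6°. Lowering to grasp.

```bash
python3 -m jog '[[0.5,0,1.5,0],[1.5,-0.05,4,0],[2.4,-0.09,7,0],[2.7,-0.09,10,0],[2.7,-0.09,12.5,0],[2.7,-0.09,13.8,0],[2.7,-0.09,14.3,0],[2.7,-0.09,14.3,0],[2.7,-0.09,14.3,0]]' -1 && python3 -m jog '[[0,0,0,0],[0,0,0,0],[0,0,0,0],[0,0,0,0],[0,0,0,0],[0,0,0,0],[0,0,0,0],[0,0,0,0],[0,0,0,0],[0,0,0,0]]' 0.6 40
```

```text
t: 3.27
eef_pos: [0.473, -0.1796, 0.1589]
tool_rot: [0.0, -0.03, 1.0, -0.0]
contact_force: [-0.0, -0.2, 0.3]
gripper_width: 1.001
grasp_force: 0.0
t: 4.1
eef_pos: [0.4723, -0.18, 0.1583]
tool_rot: [-0.0, -0.03, 1.0, 0.0]
contact_force: [0.2, 0.2, 0.6]
gripper_width: 0.204
grasp_force: 0.0
```

```bash
python3 -m jog '[[0,0,0,0],[0,0,0,0],[0,0,0,0],[0,0,0,0],[0,0,0,0]]' 0.7 40; python3 -m jog '[[0,0,0,0],[0,0,0,0],[0,0,0,0],[0,0,0,0],[0,0,0,0],[0,0,0,0]]' 1 70; python3 -m jog '[[0,0,-0.3,0],[0,0,-0.8,0],[0,0,-1.5,0],[0,0,-1.5,0],[0,0,-1.5,0],[0,0,-1.5,0]]'
```

```text
t: 4.52
eef_pos: [0.4724, -0.1799, 0.1583]
tool_rot: [0.0, -0.03, 1.0, 0.0]
contact_force: [0.7, -0.3, -0.4]
gripper_width: 0.152
grasp_force: 0.0
t: 5.02
eef_pos: [0.4725, -0.18, 0.1584]
tool_rot: [0.0, -0.03, 1.0, -0.0]
contact_force: [-0.6, 0.4, 1.4]
gripper_width: 0.129
grasp_force: 68.6
t: 5.52
eef_pos: [0.4723, -0.1798, 0.1733]
tool_rot: [0.0, -0.03, 1.0, 0.0]
contact_force: [-0.5, -0.4, -2.0]
gripper_width: 0.132
grasp_force: 68.1
```

The door is held. Carrying it raised to about 5 cm in front of the pins, then looking again.

```bash
python3 -m jog '[[0,0,-1,0],[0.3,0,-2.5,0],[1,0.8,-4,0],[2,2,-5.2,0],[3.1,4,-5.5,0.01],[3.1,6.5,-5.5,0.02],[3.1,9.2,-5.5,0.03],[3.1,12,-5.5,0.04],[3.1,15,-5.5,0.05],[3.1,18,-5.5,0.05],[3.1,21,-5.5,0.05],[3.1,24,-5.5,0.05],[3.1,27,-5.5,0.05],[3.1,29.5,-5.5,0.05],[3.1,31.5,-5.5,0.05],[3.1,33,-5.5,0.05],[3.1,33.7,-5.5,0.05],[3.1,33.9,-5.5,0.05],[3.1,33.9,-5.5,0.05],[3.1,33.9,-5.5,0.05]]'
python3 - <<'E'
from h import *
c=cam('wrist');b=cam('top');np.save('c.npy',c);np.save('b.npy',b)
o,e,R=state();print(e,yaw(R),o['grasp_force'],o['torque'])
w=c['pixels'][200:300,255:385,::-1];t=b['pixels'][165:235,215:275,::-1]
cv2.imwrite('pics/w3.png',np.hstack([cv2.resize(w,(455,350),interpolation=2),cv2.resize(t,(300,350),interpolation=2)]))
E
```

```text
t: 7.18
eef_pos: [0.4211, 0.1553, 0.2283]
tool_rot: [-0.0, -0.004, 1.0, -0.0]
contact_force: [1.5, -0.6, -2.8]
gripper_width: 0.128
grasp_force: 68.4
[0.42114759 0.1553017  0.22830361] 90.47310378492912 68.38174223899841 [-0.05830366 -0.04865223 -0.01363656]
```

View pics/w3.png

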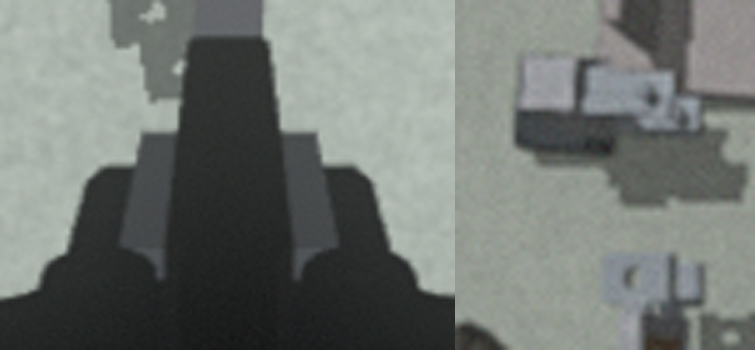

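The wrist view is blocked by the gripper. The top view shows the socket hole at px (250.2,220.4) and the upper pin near (254,184). My x sign slipped, so the door is 4 cm farther back than planned, which is harmless. Next is sub-pixel work on both.

```bash
python3 - <<'E'
from h import *
b=np.load('b.npy',allow_pickle=True).item();W=world(b)
z=W[...,2]*1000
print((z[178:190,246:264]).round().astype(int))
g=cv2.cvtColor(b['pixels'],cv2.COLOR_RGB2GRAY);print(g[178:190,246:264])
print('socket');print(z[212:228,242:266].round().astype(int));print(g[212:228,242:266])
def rep(P,m,n):
    q=P[m];r=cv2.minAreaRect((q[:,:2]*1000).astype(np.float32));print(n,len(q),q.mean(0).round(4),np.round(r[0],1),np.round(r[1],1),round(r[2],1))
def box(P,x0,x1,y0,y1,z0,z1): return (P[...,0]>x0)&(P[...,0]<x1)&(P[...,1]>y0)&(P[...,1]<y1)&(P[...,2]>z0)&(P[...,2]<z1)
s=cam('scene');S=world(s)
for n,P in(('top',W),('scn',S)):
    rep(P,box(P,.57,.61,.14,.172,.148,.162),n+' pin')
    rep(P,box(P,.57,.62,.13,.18,.134,.146),n+' bracket')
    rep(P,box(P,.48,.54,.13,.18,.19,.22),n+' socket top')
    rep(P,box(P,.57,.62,.182,.225,.15,.165),n+' post')
    rep(P,box(P,.37,.47,.13,.18,.21,.235),n+' leaftop')
E
```

```text
[[  28   27   30   30   28   27   31   30   31   30   30   26   28   31
    29   25   29   29]
 [ 136  142  139  139   31   31   31   29   28   28   29   30   29   33
    34   29   26   29]
 [ 141  141  140  140  139  140  138  140  142  141  141  140  139   27
    30   26   29   30]
 [ 143  138  139  142  140  140  139  139  139  138  137  139  140  134
    29   31   27   32]
 [ 139  138  140  140  141  141  153  153  153  139  137  140  141  132
    34   28   32   30]
 [ 139  144  139  140  139  140  154  154  150  144  141  142  141   30
    29   32   30   30]
 [ 140  141  141  141  141  140  151  156  154  144  140  139  138   15
    20   19   19   20]
 [ 141  138  140 1109  140  140  140  148  146  141  140  139  140   48
    53   49   51   50]
 [ 144  140  136  138  137  141  142  140  139  143  141  141  139   50
    50   51   49   46]
 [ 139  137  138  138  139  138  138  138  139  141  139  139  137   64
    60   49   52   48]
 [ 133  134  135  134  137  140  139  143  142  141  139  142  138   61
    62   50   50   52]
 [  64   52   51   48   52   47   47   52   51   54   5
[... 4543 characters left out ...]
9 141 152 144 123 129]]
top pin 9 [0.5958 0.1607 0.1531] [595.6 160.8] [5.3 5.2] 89.7
top bracket 103 [0.5955 0.1648 0.1398] [596.  164.9] [29.9 21.8] 86.0
top socket top 153 [0.5015 0.1532 0.207 ] [497.5 153.5] [33.9 30. ] 0.8
top post 125 [0.5986 0.2061 0.1563] [599.1 206.3] [26.2 25.7] 83.4
top leaftop 84 [0.4411 0.1527 0.2217] [420.  152.1] [99.5  9.6] 2.0
scn pin 9 [0.6036 0.1581 0.1525] [603.7 158.3] [5.7 4.6] 69.6
scn bracket 66 [0.6028 0.1635 0.1383] [601.7 163.8] [31.7 26.6] 84.9
scn socket top 141 [0.5064 0.1518 0.2039] [501.6 152.7] [42.8 31.2] 1.7
scn post 75 [0.605  0.205  0.1549] [604.3 205.6] [27.6 30.7] 85.1
scn leaftop 70 [0.446  0.1504 0.2229] [441.  145.2] [40.1 47.1] 67.9
```

```bash
python3 - <<'E'
from h import *
b=np.load('b.npy',allow_pickle=True).item()
h=plane(b,251.4,220.5,.2075);p=plane(b,253.2,183.4,.154);print('hole',h,'pin',p,'D',p-h)
W=world(b);g=cv2.cvtColor(b['pixels'],cv2.COLOR_RGB2GRAY)
k=(W[...,2]>.195)&(W[...,2]<.215);sub=k[214:227,243:262]
print('front edge/side edges', plane(b,251.5,215.5,.2075),plane(b,244.5,220,.2075),plane(b,258.5,220,.2075))
# base side edges for yaw
z=W[...,2]
for lo,hi,name in((.1,.3,'+y'),(-.1,.1,'-y')):
    pts=[]
    for v in range(100,178,3):
        m=(z[v]>.02)&(z[v]<.2)&(W[v,:,1]>lo)&(W[v,:,1]<hi)
        q=W[v][m]
        if len(q):
            i=q[:,1].argmax() if lo>0 else q[:,1].argmin();pts.append(q[i])
    pts=np.array(pts);lf=pts[pts[:,2]<.045];print(name,len(lf),len(pts))
    for A in (lf,pts):
        if len(A)>3:
            f=np.polyfit(A[:,0],A[:,1],1);r=np.abs(A[:,1]-np.polyval(f,A[:,0]));f=np.polyfit(A[r<.004,0],A[r<.004,1],1);print(np.degrees(np.arctan(f[0])))
o,e,R=state();print(e,R.round(3).tolist())
E
```

```text
hole [0.50409284 0.1535784  0.2075    ] pin [0.59475598 0.16005064 0.154     ] D [ 0.09066314  0.00647225 -0.0535    ]
front edge/side edges [0.51529347 0.1535073  0.2075    ] [0.5052349  0.16907641 0.2075    ] [0.50518811 0.13766822 0.2075    ]
+y 17 26
-4.074822315926637Traceback (most recent call last):
  File "<stdin>", line 19, in <module>
    raise TypeError("expected non-empty vector for x")
TypeError: expected non-empty vector for x
```

Both views agree, and the pin is about (+91.5, +6.8) mm from the hole. Station yaw is about -4°, so the door is now roughly 85° open. Moving over the pins, staying above the tips.

```bash
python3 -m jog '[[-0.6,0.05,0,0],[-1.8,0.12,0,0],[-3.2,0.2,0,0],[-4.6,0.3,0,0],[-6,0.4,0,0],[-7.3,0.5,0,0],[-8.3,0.55,0,0],[-8.9,0.6,0,0],[-9.15,0.61,0,0],[-9.15,0.61,0,0],[-9.15,0.61,0.8,0],[-9.15,0.61,1.8,0],[-9.15,0.61,2.6,0],[-9.15,0.61,2.9,0],[-9.15,0.61,2.9,0],[-9.15,0.61,2.9,0]]'
python3 - <<'E'
from h import *
o,e,R=state();print(o['contact_force'],o['torque'])
s=cam('scene');b=cam('top')
w=s['pixels'][170:240,355:435,::-1];t=b['pixels'][165:225,215:275,::-1]
cv2.imwrite('pics/w4.png',np.hstack([cv2.resize(w,(400,350),interpolation=2),cv2.resize(t,(350,350),interpolation=2)]))
E
```

```text
t: 8.67
eef_pos: [0.5122, 0.1636, 0.199]
tool_rot: [-0.0, -0.005, 1.0, -0.0]
contact_force: [0.2, 0.3, -1.5]
gripper_width: 0.133
grasp_force: 68.3
[ 0.18772531  0.30600495 -1.4725448 ] [-0.02469321 -0.01070281  0.0185619 ]
```

View pics/w4.png

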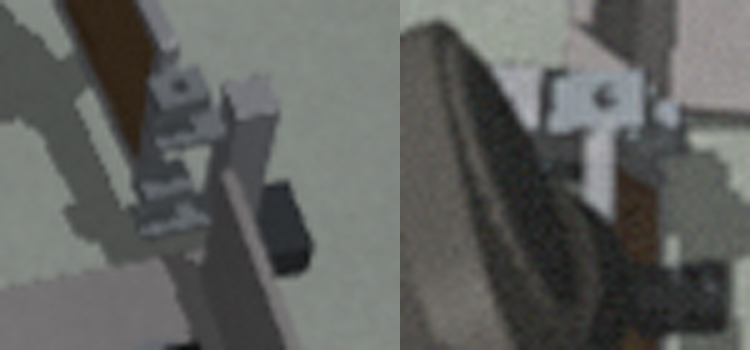

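The scene and top pictures show the upper socket just above its bracket, seemingly lined up. Measuring the hole in the top depth before lowering.

```bash
python3 - <<'E'
from h import *
for i in range(2):
    b=cam('top');W=world(b);z=W[...,2]*1000
print(z[174:192,238:262].round().astype(int))
o,e,R=state();print(e)
E
```

```text
[[  -2   -1   -4   -3    3    1   26   31   30   29   29   28   31   58
    62   60   51   39   30   28   31   32   28   31]
 [  -7    4    1   -1   -1   -1   31   26   28   32   30   30   30   29
    43   43   45   40   29   27   29   32   32   34]
 [   1    0   -1    0    1   -2   34   32   29   30   31   26   31   29
    33   30   30   31   28   29   30   30   30   30]
 [ 156  160   29   29   29   31   30   33   30  179  178  182  179  181
   176  179  179  178  180   29   30   30   27   28]
 [ 155  155  148  139   30   31  177  177  180  179  176  179  178  176
   179  179  180  178  178  171   27   30   32   33]
 [ 159  157  151  139  136  140  179  181  177  178  179  177  181  182
   178  178  177  178  180  171   31   31   29   32]
 [ 155  156  144  138  137  139  179  183  179  180  182  175  172  174
   181  179  182  180  175  173  139   30   36   27]
 [ 156  157  145  141  136  139  177  180  181  178  177  172  138  141
   139  178  178  180  182  175  136  134   26   29]
 [ 157  154  144  139  140  139  178  179  180  178  178  165  142  140
   154  179  178  181  178  
[... 485 characters left out ...]
180  182  179  169  139   90   91   88]
 [ 160  151  140  143  138  141  137  168  166  168  184  180  179  178
   178  166  165  162  168  165  139   91 1109   86]
 [ 142  137  134  129  113  105   89   81  132  195  195  192  193  194
   178  167  141  139  140  140  140   89   92   90]
 [ 115  118  121  123  116  103   90   76   66  194  194  193  193  193
   183  167   89   87   88   89   88   89   92   90]
 [  90   90   95   95   99   96   87   77   62  193  194  192  192  194
   182  166  150   90   90   89   86   89   90   90]
 [ 505   66   68   68   70   74   76   75   62  192  192  192  191  193
   183  169  157  141  127   90   89   85   82   81]]
[0.51274304 0.16374609 0.19971495]
```

```bash
python3 - <<'E'
from h import *
b=cam('top');h=plane(b,250.4,181.7,.1787);p=plane(b,253.2,183.4,.154);print(h,p,p-h)
E
```

```text
[0.59554363 0.16230278 0.1787    ] [0.59475598 0.16005064 0.154     ] [-0.00078765 -0.00225214 -0.0247    ]
```

```bash
python3 -m jog '[[0.03,-0.1,0,0],[0.03,-0.19,0,0],[0.03,-0.19,0.2,0],[0.03,-0.19,0.5,0],[0.03,-0.19,0.7,0],[0.03,-0.19,0.7,0]]'; python3 -m jog '[[0,0,0.05,0],[0,0,0.1,0],[0,0,0.15,0],[0,0,0.2,0],[0,0,0.25,0],[0,0,0.3,0],[0,0,0.3,0]]'; python3 -m jog '[[0,0,0.05,0],[0,0,0.1,0],[0,0,0.15,0],[0,0,0.2,0],[0,0,0.2,0]]'
```

```text
t: 9.42
eef_pos: [0.5118, 0.1616, 0.1916]
tool_rot: [-0.001, -0.005, 1.0, -0.0]
contact_force: [-0.4, -0.4, -2.5]
gripper_width: 0.126
grasp_force: 68.3
t: 10.0
eef_pos: [0.5121, 0.1617, 0.1892]
tool_rot: [-0.0, -0.005, 1.0, -0.0]
contact_force: [0.6, 0.5, -2.0]
gripper_width: 0.132
grasp_force: 68.4
t: 10.42
eef_pos: [0.5121, 0.1617, 0.1872]
tool_rot: [-0.0, -0.005, 1.0, -0.0]
contact_force: [1.2, -0.4, -1.9]
gripper_width: 0.133
grasp_force: 68.4
```

No contact force 3 mm below tip level, so it's entering. Continuing gently.

```bash
python3 -m jog '[[0,0,0.07,0],[0,0,0.14,0],[0,0,0.21,0],[0,0,0.28,0],[0,0,0.35,0],[0,0,0.4,0],[0,0,0.4,0]]'; python3 -m jog '[[0,0,0.07,0],[0,0,0.14,0],[0,0,0.21,0],[0,0,0.28,0],[0,0,0.35,0],[0,0,0.4,0],[0,0,0.4,0]]'
```

```text
t: 11.0
eef_pos: [0.5121, 0.1617, 0.1832]
tool_rot: [-0.0, -0.005, 1.0, -0.0]
contact_force: [-0.2, -0.3, -1.8]
gripper_width: 0.132
grasp_force: 68.4
t: 11.58
eef_pos: [0.5121, 0.1617, 0.1791]
tool_rot: [-0.0, -0.005, 1.0, -0.0]
contact_force: [-0.1, 0.4, -2.0]
gripper_width: 0.132
grasp_force: 68.4
```

```bash
python3 -m jog '[[0,0,0.04,0],[0,0,0.08,0],[0,0,0.12,0],[0,0,0.16,0],[0,0,0.2,0],[0,0,0.2,0]]'; python3 -m jog '[[0,0,0.03,0],[0,0,0.06,0],[0,0,0.09,0],[0,0,0.09,0]]';  python3 -m jog '[[0,0,0.03,0],[0,0,0.06,0],[0,0,0.06,0]]'
```

```text
t: 12.08
eef_pos: [0.5121, 0.1617, 0.1772]
tool_rot: [-0.0, -0.005, 1.0, -0.0]
contact_force: [-0.3, -0.3, -2.0]
gripper_width: 0.131
grasp_force: 68.4
t: 12.42
eef_pos: [0.5122, 0.1617, 0.1765]
tool_rot: [0.0, -0.005, 1.0, 0.0]
contact_force: [-1.0, -0.4, -2.1]
gripper_width: 0.127
grasp_force: 68.7
t: 12.67
eef_pos: [0.5121, 0.1618, 0.1762]
tool_rot: [-0.0, -0.005, 1.0, 0.0]
contact_force: [-3.0, -1.3, 4.9]
gripper_width: 0.129
grasp_force: 69.5
```

Seated: contact at TCP z 0.1762, as predicted for home. I'll release the tab into a loose cage, check it, and work out the closing arc.

```bash
python3 -m jog '[[0,0,-0.03,0],[0,0,-0.03,0],[0,0,-0.03,0],[0,0,-0.03,0],[0,0,-0.03,0]]' 0.56 20
cat > arc.py <<'E'
from h import *
import sys
H=np.array([.5976,.1629]);r=.0855
o,e,R=state();print(e,yaw(R),np.round(o['q'],2),np.round(o['contact_force'],1))
a0=np.degrees(np.arctan2(*(H-e[:2])[::-1]));print('a0',a0)
for a in map(float,sys.argv[1:]):
    t=H-r*np.array([np.cos(np.radians(a)),np.sin(np.radians(a))]);print(a,go((*t,e[2]),a+89.9).tolist())
E
python3 arc.py 0.7 3 6 9 12 15 18 21 24 27 30 33 36 39 42 45
python3 - <<'E'
from h import *
d=np.load('first.npz')
for k in 'ts':
    P=d[k];m=(P[...,0]>.57)&(P[...,0]<.72)&(P[...,1]>-.06)&(P[...,1]<.2)&(P[...,2]<.5)
    q=P[m];i=q[:,2].argsort()[-5:];print(q[i].round(3).tolist())
b=cam('top');z=world(b)[...,2]*1000;print(z[178:190:2,238:262:2].round().astype(int))
s=cam('scene');cv2.imwrite('pics/s5.png',cv2.resize(s['pixels'][160:240,345:445,::-1],(700,560),interpolation=2))
E
```

```text
t: 13.08
eef_pos: [0.5123, 0.1617, 0.176]
tool_rot: [0.0, -0.005, 1.0, 0.0]
contact_force: [0.2, 0.3, -0.0]
gripper_width: 0.215
grasp_force: 0.0
[0.51227383 0.16173179 0.17603089] 90.58458980780946 [-0.55  0.31  0.15  1.95 -0.06  0.88  1.22] [ 0.2  0.3 -0. ]
a0 0.784396009050581
0.7 [0.017, 0.013, -0.0, -0.0]
3.0 [0.009, -0.331, -0.0, -0.04]
6.0 [-0.022, -0.777, -0.0, -0.093]
9.0 [-0.075, -1.222, -0.0, -0.145]
12.0 [-0.153, -1.662, -0.0, -0.197]
15.0 [-0.253, -2.099, -0.0, -0.25]
18.0 [-0.375, -2.529, -0.0, -0.302]
21.0 [-0.52, -2.953, -0.0, -0.355]
24.0 [-0.687, -3.368, -0.0, -0.407]
27.0 [-0.876, -3.774, -0.0, -0.459]
30.0 [-1.086, -4.169, 0.0, -0.512]
33.0 [-1.316, -4.554, 0.0, -0.564]
36.0 [-1.565, -4.925, 0.0, -0.616]
39.0 [-1.834, -5.283, 0.0, -0.669]
42.0 [-2.121, -5.626, 0.0, -0.721]
45.0 [-2.426, -5.954, 0.0, -0.773]
[[0.586, 0.0, 0.191], [0.593, 0.002, 0.191], [0.581, 0.002, 0.192], [0.602, -0.005, 0.192], [0.588, -0.009, 0.192]]
[[0.603, -0.006, 0.19], [0.614, -0.015, 0.191], [0.577, -0.001, 0.191], [0.593, -0.008, 0.192], [0.571, -0.002, 0.192]]
[[157 147  25  29  28  33  31  31  33  28  36  28]
 [156 145 140 138 143 154 155 158 156 155 155 141]
 [156 146 138 141 139 154 156 152 152 156 154 139]
 [492 138 139 140 140 157 158 154 150 156 159 138]
 [502 142 141 136 142 157 154 157 152 159 155 138]
 [509 490 113  91 136 157 153 154 155 155 153 140]]
```

View pics/s5.png

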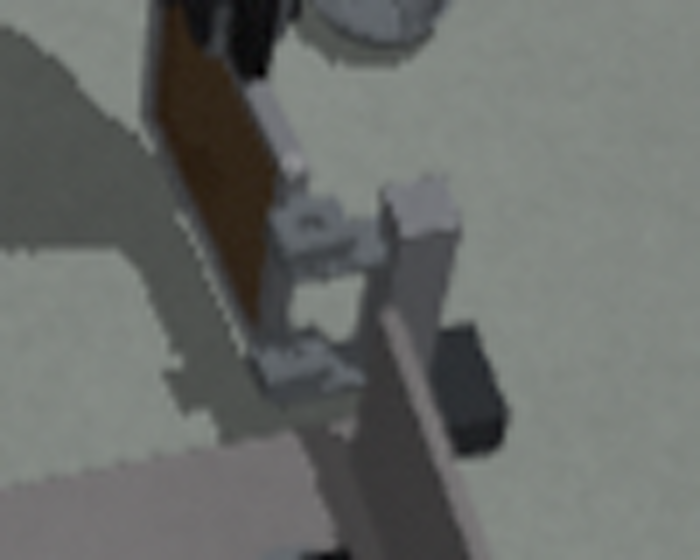

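The depth shows the socket tops at 156 mm, which is exactly home, and the scene crop shows both sockets down on their brackets. Starting the swing with the tab loosely caged.

```bash
python3 -m jog '[[0.01,-0.1,-0.02,-0.01],[0.01,-0.33,-0.02,-0.03],[0,-0.55,-0.02,-0.055],[-0.02,-0.78,-0.02,-0.08],[-0.08,-1.22,-0.02,-0.13],[-0.15,-1.66,-0.02,-0.18],[-0.25,-2.1,-0.02,-0.23],[-0.38,-2.53,-0.02,-0.28],[-0.52,-2.95,-0.02,-0.33],[-0.69,-3.37,-0.02,-0.38],[-0.88,-3.77,-0.02,-0.43],[-1.09,-4.17,-0.02,-0.475],[-1.32,-4.55,-0.02,-0.52],[-1.57,-4.93,-0.02,-0.57],[-1.83,-5.28,-0.02,-0.62],[-2.02,-5.51,-0.02,-0.655],[-2.12,-5.63,-0.02,-0.675],[-2.12,-5.63,-0.02,-0.675]]'
python3 arc.py 42 44 46 49 52 55 58 61 64 67 70 72 74 76 78 80
python3 - <<'E'
from h import *
s=cam('scene');cv2.imwrite('pics/s6.png',cv2.resize(s['pixels'][150:250,310:440,::-1],(780,600),interpolation=2))
E
```

```text
t: 14.68
eef_pos: [0.5341, 0.1051, 0.1763]
tool_rot: [-0.0, -0.336, 0.942, -0.0]
contact_force: [-0.4, 0.2, -0.8]
gripper_width: 0.223
grasp_force: 0.1
[0.53412176 0.10506159 0.17629457] 129.27543960640406 [-0.35  0.33  0.05  1.93 -0.02  0.89  1.96] [-0.4  0.2 -0.8]
a0 42.338319031283156
42.0 [-0.035, 0.052, -0.0, -0.046]
44.0 [-0.054, -0.245, 0.0, -0.081]
46.0 [-0.084, -0.542, 0.0, -0.116]
49.0 [-0.148, -0.985, 0.0, -0.168]
52.0 [-0.235, -1.424, 0.0, -0.22]
55.0 [-0.345, -1.858, 0.0, -0.273]
58.0 [-0.478, -2.286, 0.0, -0.325]
61.0 [-0.633, -2.706, 0.0, -0.377]
64.0 [-0.809, -3.117, 0.0, -0.43]
67.0 [-1.007, -3.519, 0.0, -0.482]
70.0 [-1.226, -3.909, 0.0, -0.534]
72.0 [-1.382, -4.163, 0.0, -0.569]
74.0 [-1.548, -4.411, 0.0, -0.604]
76.0 [-1.722, -4.654, 0.001, -0.639]
78.0 [-1.905, -4.89, 0.001, -0.674]
80.0 [-2.096, -5.119, 0.001, -0.709]
```

View pics/s6.png

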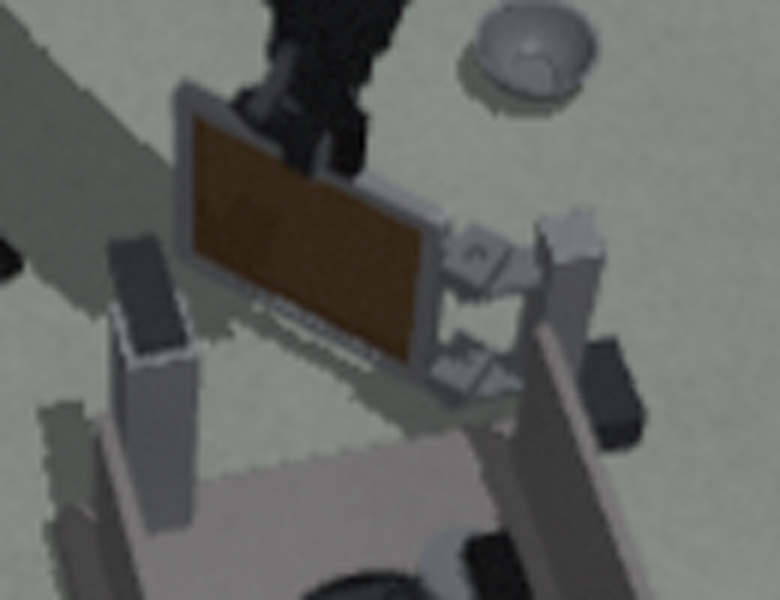

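The door swings with the tool, both sockets still home. It is now about 45° open, with clear space to the jamb at (150,300) in the crop. Continuing, slowing towards the end.

```bash
python3 -m jog '[[-0.04,-0.1,0,-0.03],[-0.06,-0.25,0,-0.06],[-0.08,-0.54,0,-0.1],[-0.15,-0.98,0,-0.14],[-0.24,-1.42,0,-0.18],[-0.35,-1.86,0,-0.23],[-0.48,-2.29,0,-0.28],[-0.63,-2.71,0,-0.33],[-0.81,-3.12,0,-0.38],[-1.01,-3.52,0,-0.43],[-1.12,-3.72,0,-0.46],[-1.23,-3.91,0,-0.48],[-1.38,-4.16,0,-0.51],[-1.47,-4.29,0,-0.53],[-1.55,-4.41,0,-0.55],[-1.63,-4.53,0,-0.56],[-1.72,-4.65,0,-0.57],[-1.72,-4.65,0,-0.57]]'
python3 arc.py 76 78 80 81 82 83 84 85 86 87 88 89 90
python3 - <<'E'
from h import *
s=cam('scene');cv2.imwrite('pics/s7.png',cv2.resize(s['pixels'][150:250,310:440,::-1],(780,600),interpolation=2))
E
```

```text
t: 16.23
eef_pos: [0.5769, 0.0805, 0.1763]
tool_rot: [0.0, -0.587, 0.809, -0.0]
contact_force: [-0.6, 0.2, -0.1]
gripper_width: 0.219
grasp_force: 0.1
[0.57691074 0.0804517  0.17628554] 161.92906184335703 [-0.2   0.39 -0.05  1.83  0.02  0.92  2.56] [-0.6  0.2 -0.1]
a0 75.91328299278173
76.0 [0.049, -0.016, -0.0, -0.069]
78.0 [0.022, -0.314, 0.0, -0.104]
80.0 [-0.015, -0.61, 0.0, -0.139]
81.0 [-0.037, -0.757, 0.0, -0.157]
82.0 [-0.062, -0.904, 0.0, -0.174]
83.0 [-0.089, -1.051, 0.0, -0.191]
84.0 [-0.119, -1.197, 0.0, -0.209]
85.0 [-0.151, -1.343, 0.0, -0.226]
86.0 [-0.186, -1.488, 0.0, -0.244]
87.0 [-0.224, -1.632, 0.0, -0.261]
88.0 [-0.264, -1.776, 0.0, -0.279]
89.0 [-0.307, -1.919, 0.0, -0.296]
90.0 [-0.352, -2.062, 0.0, -0.314]
```

View pics/s7.png

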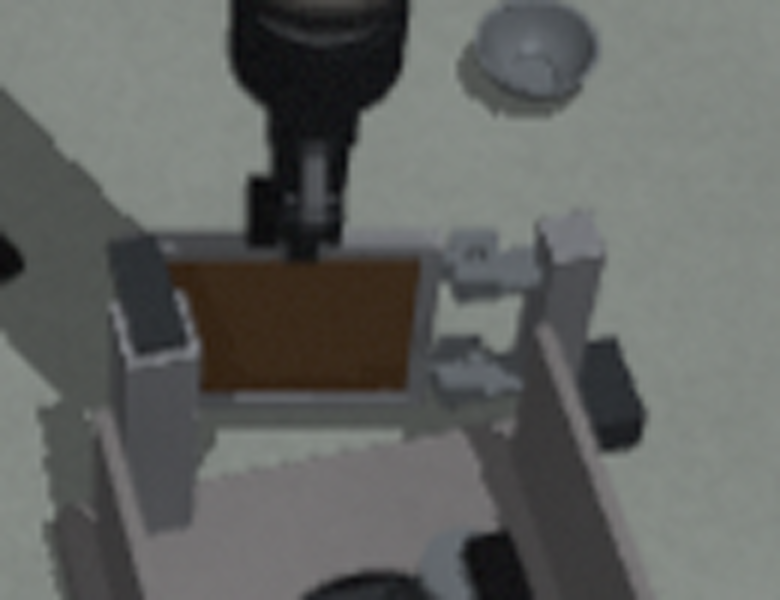

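The door is about 12° from shut, with its free edge passing under the keeper as it should. Closing slowly and feeling for the jamb.

```bash
python3 -m jog '[[0.04,-0.1,0,-0.02],[0.03,-0.2,0,-0.04],[0.02,-0.31,0,-0.06],[0,-0.46,0,-0.08],[-0.01,-0.61,0,-0.1],[-0.04,-0.76,0,-0.12],[-0.06,-0.9,0,-0.14],[-0.09,-1.05,0,-0.15],[-0.12,-1.2,0,-0.16],[-0.12,-1.2,0,-0.16]]'; python3 -m jog '[[0,0,0,0]]'
python3 arc.py 84 85 86 87 88 89 90
```

```text
t: 17.12
eef_pos: [0.5888, 0.0777, 0.1762]
tool_rot: [0.0, -0.65, 0.76, -0.0]
contact_force: [1.0, -0.6, 0.0]
gripper_width: 0.223
grasp_force: 0.1
t: 17.2
eef_pos: [0.5885, 0.0778, 0.1762]
tool_rot: [-0.0, -0.65, 0.76, 0.0]
contact_force: [0.8, -0.4, 0.2]
gripper_width: 0.222
grasp_force: 0.0
[0.58854748 0.07783079 0.17623024] 171.07432858671982 [-0.17  0.4  -0.08  1.81  0.04  0.93  2.71] [ 0.8 -0.4  0.2]
a0 83.92580918648571
84.0 [-0.006, -0.011, -0.0, -0.049]
85.0 [-0.014, -0.16, -0.0, -0.067]
86.0 [-0.026, -0.309, -0.0, -0.084]
87.0 [-0.04, -0.457, -0.0, -0.102]
88.0 [-0.057, -0.605, -0.0, -0.119]
89.0 [-0.076, -0.753, -0.0, -0.137]
90.0 [-0.098, -0.901, -0.0, -0.154]
```

Jamb contact expected 3–6 mm farther; going in short calls, checking force.

```bash
python3 -m jog '[[-0.01,-0.08,0,-0.01],[-0.02,-0.16,0,-0.02],[-0.02,-0.24,0,-0.03],[-0.02,-0.3,0,-0.04],[-0.02,-0.3,0,-0.04]]'; python3 -m jog '[[0,-0.05,0,0],[-0.01,-0.1,0,0],[-0.01,-0.15,0,0],[-0.01,-0.15,0,0]]'
```

```text
t: 17.62
eef_pos: [0.5916, 0.0777, 0.1763]
tool_rot: [0.0, -0.665, 0.747, -0.0]
contact_force: [0.2, -0.4, 0.2]
gripper_width: 0.222
grasp_force: 0.1
t: 17.95
eef_pos: [0.5931, 0.0776, 0.1763]
tool_rot: [0.0, -0.665, 0.747, -0.0]
contact_force: [0.4, 0.8, 0.4]
gripper_width: 0.221
grasp_force: 0.1
```

```bash
python3 - <<'E'
from h import *
b=cam('top');P=world(b);z=P[...,2]
m=(z>.163)&(z<.177)&(P[...,0]>.55)&(P[...,0]<.64)&(P[...,1]>-.03)&(P[...,1]<.17);q=P[m]
f=np.polyfit(q[:,1],q[:,0],1);print(len(q),'door line deg from y',np.degrees(np.arctan(f[0])),q[:,1].min(),q[:,1].max())
s=P[(z>.15)&(z<.162)&(P[...,0]>.57)&(P[...,0]<.62)&(P[...,1]>.13)&(P[...,1]<.178)]
r=cv2.minAreaRect((s[:,:2]*1000).astype(np.float32));print(r,s[:,2].mean())
E
```

```text
38 door line deg from y -22.0870081391389 -0.01859685027230526 0.03305959070063168
((0.0, 0.0), (0.0, 0.0), 0.0) nan<stdin>:6: RuntimeWarning: Mean of empty slice.
  ret = ret.dtype.type(ret / rcount)
```

```bash
python3 -m jog '[[0,-0.04,0,0],[0,-0.08,0,0],[0,-0.1,0,0],[0,-0.1,0,0]]'; python3 -m jog '[[0,-0.04,0,0],[0,-0.08,0,0],[0,-0.1,0,0],[0,-0.1,0,0]]'; python3 -m jog '[[0,-0.04,0,0],[0,-0.08,0,0],[0,-0.1,0,0],[0,-0.1,0,0]]'
```

```text
t: 18.33
eef_pos: [0.594, 0.0774, 0.1763]
tool_rot: [0.0, -0.665, 0.747, -0.0]
contact_force: [-0.7, 0.3, 0.2]
gripper_width: 0.22
grasp_force: 0.2
t: 18.67
eef_pos: [0.595, 0.0774, 0.1763]
tool_rot: [0.0, -0.665, 0.747, 0.0]
contact_force: [0.2, 0.0, 0.7]
gripper_width: 0.217
grasp_force: 0.2
t: 19.0
eef_pos: [0.5959, 0.0772, 0.1762]
tool_rot: [-0.0, -0.665, 0.747, 0.0]
contact_force: [0.1, -0.1, 0.8]
gripper_width: 0.221
grasp_force: 0.3
```

```bash
python3 -m jog '[[0,-0.03,0,0],[0,-0.06,0,0],[0,-0.08,0,0],[0,-0.08,0,0]]'; python3 -m jog '[[0,-0.03,0,0],[0,-0.06,0,0],[0,-0.08,0,0],[0,-0.08,0,0]]'
python3 - <<'E'
from h import *
s=cam('scene');cv2.imwrite('pics/s8.png',cv2.resize(s['pixels'][170:245,315:425,::-1],(792,540),interpolation=2))
E
```

```text
t: 19.33
eef_pos: [0.5961, 0.0772, 0.1762]
tool_rot: [-0.001, -0.665, 0.747, 0.0]
contact_force: [-3.3, -0.5, 3.1]
gripper_width: 0.219
grasp_force: 2.0
t: 19.67
eef_pos: [0.5962, 0.0772, 0.1762]
tool_rot: [-0.001, -0.665, 0.747, 0.001]
contact_force: [-6.0, -0.7, 4.0]
gripper_width: 0.221
grasp_force: 3.4
```

View pics/s8.png

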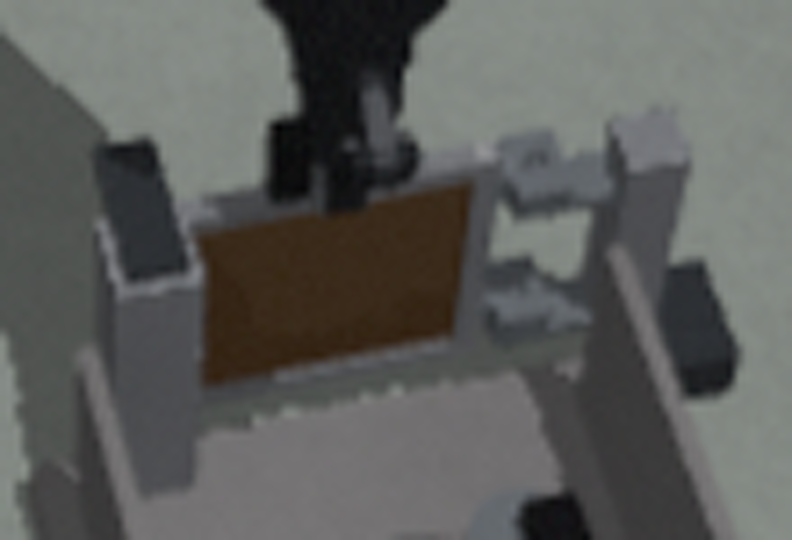

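Firm contact at 6 N: the door is against the jamb with its free edge under the keeper at (150,250). Backing off, opening and lifting clear.

```bash
python3 -m jog '[[0,0.1,0,0],[0,0.25,0,0],[0,0.42,0,0],[0,0.42,0,0]]'; python3 -m jog '[[0,0,0,0],[0,0,0,0],[0,0,0,0],[0,0,0,0],[0,0,0,0]]' 0.3; python3 -m jog '[[0,0,-0.3,0],[0,0,-1,0],[0,0,-2.5,0],[0,0,-4.5,0],[0,0,-6.5,0],[0,0,-9,0],[0,0,-11,0],[0,0,-12,0],[0,0,-12,0]]'; python3 -m jog '[[1,3,0,0],[2,6,0,0],[3.5,10,0,0],[5,14,0,0],[6,17,0,0],[6.5,18,0,0],[6.5,18,0,0]]'
```

```text
t: 20.05
eef_pos: [0.5937, 0.0776, 0.1764]
tool_rot: [0.001, -0.665, 0.747, -0.0]
contact_force: [-0.8, 0.2, 0.2]
gripper_width: 0.223
grasp_force: 0.0
t: 20.47
eef_pos: [0.5935, 0.0775, 0.1763]
tool_rot: [0.0, -0.665, 0.747, -0.0]
contact_force: [0.5, -0.5, 0.7]
gripper_width: 0.351
grasp_force: 0.0
t: 21.22
eef_pos: [0.5948, 0.0778, 0.2994]
tool_rot: [0.002, -0.665, 0.747, -0.001]
contact_force: [0.5, 0.1, -0.4]
gripper_width: 0.346
grasp_force: 0.0
t: 21.8
eef_pos: [0.4042, 0.0326, 0.2954]
tool_rot: [-0.001, -0.665, 0.747, 0.0]
contact_force: [-0.1, -0.3, -0.2]
gripper_width: 0.352
grasp_force: 0.0
```

```bash
python3 - <<'E'
from h import *
o,e,R=state();print(e)
d=np.load('first.npz')
def box(P,x0,x1,y0,y1,z0,z1): return P[(P[...,0]>x0)&(P[...,0]<x1)&(P[...,1]>y0)&(P[...,1]<y1)&(P[...,2]>z0)&(P[...,2]<z1)]
for n in('top','scene'):
    c=cam(n);P=world(c)
    q=box(P,.55,.64,.02,.14,.16,.178)
    if len(q)>5:
        f=np.polyfit(q[:,1],q[:,0],1);print(n,'panel top',len(q),'z',q[:,2].mean(),'yaw',-np.degrees(np.arctan(f[0])),'x at y=.08',np.polyval(f,.08),q[:,1].min(),q[:,1].max())
    s=box(P,.57,.62,.14,.178,.148,.165);print('socket z',len(s),np.median(s[:,2]),s.mean(0))
    t=box(P,.55,.64,.03,.12,.19,.22);print('tab',len(t),t.mean(0))
    j=box(P,.55,.64,-.03,.02,.185,.2);print('keeper',len(j),j.mean(0))
    k='t' if n=='top' else 's'
    for nm,B in(('tray',(.37,.46,-.1,-.01,.007,.02)),('dish',(.33,.45,.2,.32,.006,.04)),('flask',(.52,.66,-.4,-.25,.02,.13))):
        print(nm,box(d[k],*B).mean(0).round(4),box(P,*B).mean(0).round(4))
E
```

```text
[0.40418173 0.03257001 0.29540723]
top panel top 157 z 0.16835696694571095 yaw -5.703513926905586 x at y=.08 0.5875378466913094 0.02133341321415577 0.13949231647699223
socket z 124 0.1557258839683165 [0.59554459 0.15906073 0.15551582]
tab 126 [0.58698324 0.0729018  0.20851765]
keeper 257 [5.89993515e-01 1.83340907e-04 1.87994896e-01]
tray [ 0.4158 -0.0543  0.0128] [ 0.4156 -0.054   0.0126]
dish [0.3904 0.2917 0.0185] [0.3905 0.2916 0.0188]
flask [ 0.6339 -0.3305  0.0807] [ 0.634  -0.3304  0.0809]
scene panel top 170 z 0.16653300811632454 yaw -5.102228781431814 x at y=.08 0.5954206100601471 0.020263249872409156 0.1396685035805039
socket z 91 0.15401661149576928 [0.60248547 0.15682486 0.1540761 ]
tab 119 [0.59577646 0.07116975 0.20365721]
keeper 123 [ 0.59835288 -0.00244579  0.1870669 ]
tray [ 0.4234 -0.0543  0.0107] [ 0.4218 -0.0558  0.011 ]
dish [0.3908 0.2905 0.0184] [0.3909 0.2902 0.0186]
flask [ 0.6497 -0.339   0.0894] [ 0.65   -0.339   0.0885]
```

```bash
python3 - <<'E'
from h import *
acc=[]
for i in range(4):
    c=cam('top');P=world(c);X,Y,Z=P[...,0],P[...,1],P[...,2]
    m=(X>.56)&(X<.63)&(Y>.014)&(Y<.142)&(Z>.16)&(Z<.178)&~((Y>.04)&(Y<.105));acc.append(P[m])
    k=(X>.55)&(X<.65)&(Y>-.03)&(Y<.02)&(Z>.182)&(Z<.198)
    q=P[k];fr=[q[np.abs(q[:,1]-y)<.0013][:,0].min() for y in np.arange(-.008,.009,.0024)]
    r=cv2.minAreaRect((q[:,:2]*1000).astype(np.float32));print('keeper/jamb',np.round(r[0],1),np.round(r[1],1),round(r[2],1),np.median(fr))
q=np.vstack(acc);f=np.polyfit(q[:,1],q[:,0],1);print('door yaw',-np.degrees(np.arctan(f[0])),'x at y=0',np.polyval(f,0),'at .16',np.polyval(f,.16))
# station yaw: wall tops
for z0,z1 in((.08,.1),(.1,.12),(.06,.08)): print(z0,((Z>z0)&(Z<z1)&(X>.6)).sum())
for lo,hi in((.17,.24),(-.08,-.02)):
    m=(X>.63)&(X<.84)&(Y>lo)&(Y<hi)&(Z>.084)&(Z<.1);w=P[m]
    if len(w)>20:
        g=np.polyfit(w[:,0],w[:,1],1);print('wall yaw',len(w),np.degrees(np.arctan(g[0])),w[:,2].mean())
m=(X>.8)&(X<.9)&(Y>-.04)&(Y<.18)&(Z>.08)&(Z<.1);w=P[m];print('back',len(w), -np.degrees(np.arctan(np.polyfit(w[:,1],w[:,0],1)[0])) if len(w)>20 else '')
E
```

```text
keeper/jamb [ 5.917e+02 -2.000e-01] [28.8 63.1] 83.0 0.5609358295984868
keeper/jamb [ 5.922e+02 -4.000e-01] [28.2 63.8] 80.6 0.5609014330201905
keeper/jamb [591.4  -1.1] [61.2 30.1] 0.1 0.5610001528826734
keeper/jamb [ 5.913e+02 -1.000e-01] [62.3 31.7] 3.9 0.5608236412488536
door yaw -4.500469050701542 x at y=0 0.5824342983229669 at .16 0.5950278893654852
0.08 5126
0.1 355
0.06 7952
wall yaw 42 -4.975716393027713 0.09241378204831015
back 175 -3.0498257372947686
```

```bash
python3 -c "
from station import bot
print(bot.hand_in())"
```

```text
the job is handed in; nothing more can be done
None
```

The door is on both pins with its sockets fully home, swung shut until it met the jamb at about 6 N, and released; the last camera check puts it within about 1.5 mm of the jamb, with the flask, tray and dish unmoved, and I handed the job in at about 22 s (no verdict was returned).

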